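Park the mug on its coaster and flip the tea caddy open

ROBOT

A 6-joint arm with a two-finger parallel gripper is mounted at the origin on the work surface. World frame = base frame: x ahead of the robot, y to its left, z up, the work surface at z = 0. Lengths are in m, angles in degrees, forces in N, time in s.
With the tool pointing down it reaches from about 0.35 to 0.875 m from the base axis. Payload 4.2 kg.
Tool frame: the origin (TCP) lies at the very end of the fingers, on their centre line; the grasp point (between the pads) lies behind it (r.grip_point_offset is the z of the grasp point in the tool frame, in m); z points along the fingers, y is the direction in which the jaws open and shut (so a half turn about z gives the same grasp; the last joint's range is limited). The gripper opens to 87 mm and grips with 3 to 60 N. Pads are 19 mm wide; open, the fingers measure 117 mm over their backs; the gripper's body (75 mm by 190 mm) begins 51 mm behind the grasp point.
Start: joints at [89.702, 22.042, 0.453, 0, -68.411, -14.817], TCP at [0.163, 0.603, 0.223] pointing down, gripper open.
Joint ranges: [-179.83, 179.83], [-69.29, 118.12], [-61.27, 80.66], [-181.25, 117.63], [-171.15, -9.14], [-177.46, 177.46]. Speed limits (degrees/s): [159.86, 159.86, 180, 180, 180, 180].

INTERFACE

Orientations are given as a 3x3 rotation matrix whose columns are the frame's x, y, z axes.
In Python, from station import r, capture, workorder gives the robot as it stands. The module is installed in compiled form; this text tells all that it offers.
- The arm moves only by the shell command python3 -m crank 'ROWS'. ROWS is JSON, a list of rows, each an object with "delta_rot": the turn, a rotation vector about the tool's x, y, z in rad, a list of three; "linear": the shift along the tool's x, y, z in m, a list of three; "gripper": the opening in per cent of the stroke, from 0 (shut) to 100 (fully open). A call has 1 to 10 rows; each row shifts and turns the commanded pose from where the row before left it, along the tool's axes as they then stand; what a row does not reach is not made up. A row lasts 1/8 s, in which the tool goes at most 62.5 mm and 10.7 degrees, less where a joint would pass 70% of its speed; a pose out of reach is approached as far as the arm can. A call is refused whole if a number of a shift passes 0.0625 or a number of a turn 0.188, either way. A call with a gripper value outside its range is refused whole. The fingers move at their own pace and stop on an object; the grip force is fixed at half the most. Time passes only in rows, so rows that do not move let the fingers close. It gives the time, the measured TCP pose, the force and the opening at its end, in the units of the state.
- r.sense(): the state, without advancing time (a new reading comes with each control period).
- capture(name): name is "scene" or "top"; returns a dict with "img" (420x560x3 uint8, blue, green, red), "fx", "fy", "cx", "cy" (pixels), "world_from_camera" (4x4, takes a point from camera to world coordinates). Camera axes: x right, y down, z forward; pixel columns grow to the right and rows downward; lengths in m; the calibration is good to about 2 mm. A picture is of the moment at which its call begins. There is no depth.
- workorder.finish_job(): hands the job in, once; it reports no verdict.
The state is a dict: "time_s": time; "joints": joint angles; "joint_velocities": joint speeds; "effort": joint torques, N m; "tcp_pos": TCP position; "ee_rot": TCP orientation; "wrist_force": force on the tool from outside, world axes, zero at the start; "moment": the same for the moment, N m; "gripper_width": opening from 0.0 (shut) to 1.0 (fully open).
Only numpy, scipy, OpenCV 4.12 (cv2) and the standard library are available. Lean on these libraries where they do the work, as an engineer would, in place of code of your own. Each camera call takes 0.05 s, during which the arm holds its last target.

TASK

Get the tea things ready: first push the white mug across the shelf with the fingertips, out from in front of the yellow-lidded tea caddy, until it stands upright centred on the round cork coaster. Then, with a fingertip under the front tab, flip the caddy's yellow lid up and over past upright so that it falls back and stays open by itself. Never lift or tip the mug, keep the green lid shut, and leave everything else where it stands.

Things in the scene. Friction and masses are not known exactly. Their poses are not given: they have to be found in the camera images.
- mug: White ceramic mug, 80 mm rim diameter, 90 mm tall, about 0.3 kg, loose, with a handle standing out about 30 mm on its own +y side; the handle is turned roughly towards the robot at the start. It starts in front of the yellow-lidded caddy. Origin: centre of its underside; z up.
- coaster: Round cork coaster, 110 mm in diameter, let in flush with the shelf (nothing sticks up), roughly midway between the two caddies. Origin: its centre on the surface.
- tea: Yellow-lidded tea caddy, the one to open: an open white plastic box 110 x 110 mm, 90 mm tall, fixed to the shelf, closed by a flat yellow lid 6 mm thick (116 mm across) lying on its rim. Its front faces its own -x, roughly towards the robot. Origin: centre of its underside; z up. The lid is hinged along the rear (+x) rim.
- tea_hinge (a point): Middle of the hinge line of the yellow lid: on the caddy's rear rim, 55 mm behind the caddy's centre and 90 mm above the shelf, at the level of the closed lid's underside. Its axes are the caddy's: x points from the front tab to the hinge, y runs along the hinge.
- tea_tab (a point): Middle of the front edge of the yellow lid's tab, at its underside: 137 mm from the hinge line, moving with the lid. The tab is 50 mm wide, 6 mm thick, flush with the lid's flat underside, and sticks out 27 mm in front of the caddy's front wall; the space under it is free down to the shelf (90 mm).
- tea_lid (a joint): Angle of the yellow lid, rad: 0 shut, 1.57 upright, 2.1 fully back against its stop. The lid weighs about 0.12 kg and turns freely: before upright it falls shut, past upright it falls open. Lifting the tab takes under 1.5 N.
- sugar: The other caddy, the same size and shape with a green lid, fixed to the shelf: not to be opened. Origin: centre of its underside; front towards its own -x.
- sugar_lid (a joint): Angle of the green lid, rad: 0 shut. To stay shut.
- measure: Aluminium measuring cup, 64 mm rim diameter, 55 mm tall, with a straight 64 mm handle along its own +x: leave alone. Origin: centre of its underside.
- brush_grip (a point): Purple dish brush, 220 mm long, lying on the shelf: leave alone. The point is on its handle.
- tub: Clear see-through plastic tub with brown pieces inside, its lid closed tight, 148 x 108 mm, 73 mm tall: leave alone. Origin: centre of its underside.
- soap: Green washing-up bottle, 60 mm diameter, 190 mm tall: leave alone. Origin: centre of its underside.
- cab_door0_handle (a point): Knob of the blue swing door of the small white plastic cabinet (240 mm wide, 180 mm deep, 260 mm tall) at the right side of the shelf: leave alone.
Not all that is in view belongs to the job. Leave any blue look-alike of the tea alone.

How it is judged (in metres and radians):
On the way, in this order (a step that is already met when the one before it is completed fails the run):
1. the mug stands upright on the coaster while the yellow lid is still shut (horizontal distance between mug and coaster below 0.025 m and angle between mug's own z axis and vertical below 0.1 rad and linear speed of mug below 0.02 m/s and value of joint tea_lid below 0.15 rad), for 0.2 s.
2. the yellow lid has been flipped past upright and lies back untouched (value of joint tea_lid above 1.9 rad and contact force between each of the arm, the fingers and tea below 0.1 N), for 0.2 s.
At the end, for the whole second after the job is handed in: The yellow lid lies back beyond 1.9 rad, at rest, held by gravity alone; the green lid is shut (under 0.1 rad); the mug stands upright (within 0.1 rad) on the shelf with its centre within 25 mm of the coaster's centre (value of joint tea_lid above 1.9 rad and velocity of joint tea_lid below 0.1 rad/s and value of joint sugar_lid below 0.1 rad and horizontal distance between mug and coaster below 0.025 m and angle between mug's own z axis and vertical below 0.1 rad and height (world z) of mug below 0.01 m and linear speed of mug below 0.02 m/s); the robot touches nothing.
It fails at once if the mug is lifted off the shelf (over 12 mm) (height (world z) of mug above 0.012 m).
It fails at once if the mug is tipped (over 0.35 rad) (angle between mug's own z axis and vertical above 0.35 rad).
It fails at once if the green lid is opened (over 0.2 rad) (value of joint sugar_lid above 0.2 rad).
It fails at once if the measuring cup, brush, tub or bottle is moved more than 30 mm (distance of any of measure, brush_grip, tub, soap from where it was at the start of the episode above 0.03 m).
It fails at once if the cabinet door is moved more than 40 mm (distance of cab_door0_handle from where it was at the start of the episode above 0.04 m).
It also fails if it takes over 61 s, if anything falls off the work surface, if the arm or the gripper's body presses on something with over 40 N, if the wrist force passes 120 N, or if a joint passes its speed limit or range.

## Working session

There is one attempt and no reset: what is moved stays moved. The work goes in short steps, Python scripts to look and compute and a shell command to move; the robot and the scene stay as the last step left them, time stands still between calls to the robot, and variables do not carry over. Pictures are saved under pics/ and viewed, and the job is handed in when it is done.

```bash
mkdir -p pics; python3 - <<'E'
from station import r,capture
import cv2,json
for n in("scene","top"):
    c=capture(n);cv2.imwrite(f"pics/{n}0.png",c["img"]);print(n,c["fx"],c["fy"],c["cx"],c["cy"],c["world_from_camera"])
print(r.sense(),r.grip_point_offset)
E
```

```text
scene 512.9807981171655 512.9807981171655 285.85935950716953 195.5642393634927 [[-0.75524813  0.36739058 -0.54279316  1.48888695]
 [ 0.65543702  0.42535884 -0.62407705  1.01661127]
 [ 0.00160184 -0.82709976 -0.56205286  1.11708792]
 [ 0.          0.          0.          1.        ]]
top 400.9724345266623 400.9724345266623 278.52209394952615 208.15478938624094 [[-0.02485993 -0.99424126  0.10424157  0.42164308]
 [-0.99955715  0.02642701  0.01367879 -0.06082492]
 [-0.01635481 -0.10385536 -0.99445794  1.44324741]
 [ 0.          0.          0.          1.        ]]
{'time_s': 0.1, 'joints': array([ 8.97050625e+01,  2.20876231e+01,  3.87694933e-01, -2.51616045e-02,
       -6.84120161e+01, -1.48158996e+01]), 'joint_velocities': array([-0.04066586, -0.10175131,  0.27998535,  0.06960508,  0.02129414,
        0.04667827]), 'effort': array([ 5.28434180e-05, -3.91688097e+01,  1.87937862e+01,  4.23197329e+00,
        1.34963694e-02, -7.33604384e-05]), 'tcp_pos': array([0.16278033, 0.60286969, 0.22155664]), 'ee_rot': array([[ 9.65381125e-01, -2.60843071e-01, -4.18399662e-04],
       [-2.60843385e-01, -9.65379158e-01, -1.95163458e-03],
       [ 1.05156044e-04,  1.99320797e-03, -9.99998008e-01]]), 'wrist_force': array([-0.16948524,  0.05078089,  0.10539766]), 'moment': array([-0.04185952, -0.01754287, -0.02863533]), 'gripper_width': 1.0026972870098663} -0.0187
```

View pics/scene0.png

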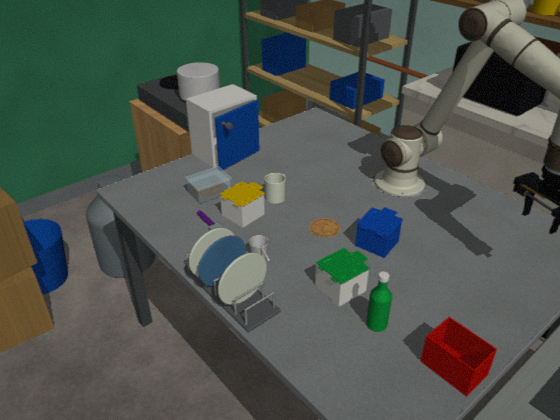

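View pics/top0.png

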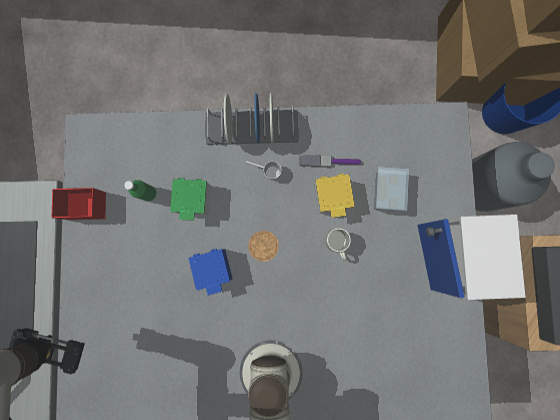

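The top view shows the yellow caddy at about (335,195), the white mug at (339,240) with its handle down-right at (348,258), the cork coaster at (263,246) and the green caddy at (188,197). The blue look-alike is at (211,272) and I'll leave it alone. I'll enlarge the crop to measure.

```bash
cat > h.py <<'E'
from station import r,capture
import cv2,numpy as np
def ray(c,u,v,z):
    T=np.array(c["world_from_camera"]);d=T[:3,:3]@[(u-c["cx"])/c["fx"],(v-c["cy"])/c["fy"],1]
    o=T[:3,3];return o+d*(z-o[2])/d[2]
def proj(c,p):
    T=np.linalg.inv(c["world_from_camera"]);q=T[:3,:3]@np.array(p)+T[:3,3]
    return q[0]/q[2]*c["fx"]+c["cx"],q[1]/q[2]*c["fy"]+c["cy"]
def crop(c,x0,y0,w,h,k,name):
    cv2.imwrite(name,cv2.resize(c["img"][y0:y0+h,x0:x0+w],None,fx=k,fy=k,interpolation=cv2.INTER_CUBIC))
E
python3 - <<'E'
from h import *
c=capture("top");crop(c,235,160,150,110,5,"pics/t1.png")
hsv=cv2.cvtColor(c["img"],cv2.COLOR_BGR2HSV)
def blob(lo,hi,x0,x1,y0,y1):
    m=cv2.inRange(hsv,lo,hi);k=np.zeros_like(m);k[y0:y1,x0:x1]=m[y0:y1,x0:x1]
    n,l,s,ce=cv2.connectedComponentsWithStats(k);i=1+np.argmax(s[1:,4]);return s[i],ce[i],(l==i)
s,ce,m=blob((5,60,60),(22,255,255),235,300,220,275);print("coaster",s,ce,ray(c,*ce,0))
s,ce,m=blob((22,120,90),(35,255,255),305,365,165,225);print("lid",s,ce,ray(c,*ce,.096))
E
```

```text
coaster [248 231  31  31 731] [263.04787962 245.7004104 ] [0.43905    0.01788152 0.        ]
lid [ 316  174   38   43 1234] [334.73987034 194.23176661] [ 0.60515579 -0.23362233  0.096     ]
```

View pics/t1.png

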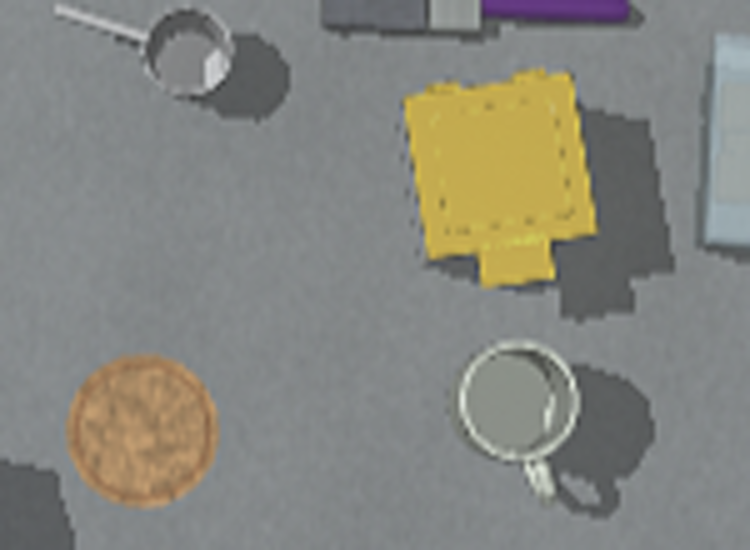

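```bash
python3 - <<'E'
from h import *
c=capture("top")
P=lambda x,y,z:ray(c,235+x/5-.4,160+y/5-.4,z).round(4)
print("mug",P(518.5,401,.09),"handle tip",P(545,498,.07))
for n,p in dict(tabL=(483,287),tabR=(555,277),FL=(430,258),FR=(596,233),BL=(405,98),BR=(572,75)).items(): print(n,P(*p,.096))
print(P(142,430,0), "brush",P(320,30,.02),P(630,20,.02),"cup",P(187,55,.055),"tub left",P(705,240,.07))
E
```

```text
mug [ 0.4514 -0.2402  0.09  ] handle tip [ 0.3858 -0.2582  0.07  ]
tabL [ 0.5283 -0.2187  0.096 ]
tabR [ 0.5337 -0.2673  0.096 ]
FL [ 0.5488 -0.1838  0.096 ]
FR [ 0.5627 -0.2961  0.096 ]
BL [ 0.6584 -0.1708  0.096 ]
BR [ 0.6711 -0.2846  0.096 ]
[0.4394 0.018  0.    ] brush [ 0.7232 -0.1175  0.02  ] [ 0.7242 -0.3406  0.02  ] cup [ 0.7005 -0.0221  0.055 ] tub left [ 0.5587 -0.375   0.07  ]
```

The lid is yawed about 7° and the tab's front edge is at about (0.531, -0.243). The mug is at (0.451, -0.240) and the coaster at (0.439, 0.018). I'll put the fingertips part-closed on the mug's -y side and push along +y, starting by turning the tool so the jaws lie along world x.

```bash
python3 -m crank '[{"delta_rot":[0,0,0.18],"linear":[0,0,-0.01],"gripper":46},{"delta_rot":[0,0,0.18],"linear":[0,0,-0.01],"gripper":46},{"delta_rot":[0,0,0.18],"linear":[0,0,-0.01],"gripper":46},{"delta_rot":[0,0,0.18],"linear":[0,0,0],"gripper":46},{"delta_rot":[0,0,0.18],"linear":[0,0,0],"gripper":46},{"delta_rot":[0,0,0.18],"linear":[0,0,0],"gripper":46},{"delta_rot":[0,0,0.18],"linear":[0,0,0],"gripper":46},{"delta_rot":[0,0,0.047],"linear":[0,0,0],"gripper":46}]'
```

```text
time_s: 1.2
tcp_pos: [0.1629, 0.6032, 0.2522]
ee_rot: [[-0.002, -1.0, -0.0], [-1.0, 0.002, -0.001], [0.001, 0.0, -1.0]]
wrist_force: [0.3, 0.1, -0.2]
gripper_width: 0.461
```

```bash
python3 -m crank '[{"delta_rot":[0,0,0],"linear":[0.043,-0.041,0],"gripper":46},{"delta_rot":[0,0,0],"linear":[0.043,-0.041,0],"gripper":46},{"delta_rot":[0,0,0],"linear":[0.043,-0.041,0],"gripper":46},{"delta_rot":[0,0,0],"linear":[0.043,-0.041,0],"gripper":46},{"delta_rot":[0,0,0],"linear":[0.043,-0.041,0],"gripper":46},{"delta_rot":[0,0,0],"linear":[0.043,-0.041,0],"gripper":46},{"delta_rot":[0,0,0],"linear":[0.043,-0.041,0],"gripper":46},{"delta_rot":[0,0,0],"linear":[0.06,0,0],"gripper":46},{"delta_rot":[0,0,0],"linear":[0.06,0,0],"gripper":46},{"delta_rot":[0,0,0],"linear":[0.06,0,0],"gripper":46}]'
```

```text
time_s: 2.45
tcp_pos: [0.4496, 0.1204, 0.2525]
ee_rot: [[0.0, -1.0, 0.0], [-1.0, -0.0, -0.0], [0.0, -0.0, -1.0]]
wrist_force: [1.0, -0.5, 0.7]
gripper_width: 0.457
```

```bash
python3 -m crank '[{"delta_rot":[0,0,0],"linear":[0.062,0,0],"gripper":46},{"delta_rot":[0,0,0],"linear":[0.062,0,0],"gripper":46},{"delta_rot":[0,0,0],"linear":[0.062,0,0],"gripper":46},{"delta_rot":[0,0,0],"linear":[0.062,0,0],"gripper":46},{"delta_rot":[0,0,0],"linear":[0.062,0,0],"gripper":46},{"delta_rot":[0,0,0],"linear":[0.062,0,0],"gripper":46},{"delta_rot":[0,0,0],"linear":[0.058,-0.002,0],"gripper":46},{"delta_rot":[0,0,0],"linear":[0,0,0.04],"gripper":46},{"delta_rot":[0,0,0],"linear":[0,0,0.04],"gripper":46},{"delta_rot":[0,0,0],"linear":[0,0,0],"gripper":46}]'; python3 - <<'E'
from h import *
c=capture("top");crop(c,260,160,150,110,5,"pics/t2.png")
c=capture("scene");crop(c,160,90,240,180,3,"pics/s2.png")
E
```

```text
time_s: 3.7
tcp_pos: [0.4496, -0.307, 0.1695]
ee_rot: [[-0.001, -1.0, -0.007], [-1.0, 0.001, 0.003], [-0.003, 0.007, -1.0]]
wrist_force: [0.2, 0.6, -0.3]
gripper_width: 0.459
```

View pics/t2.png

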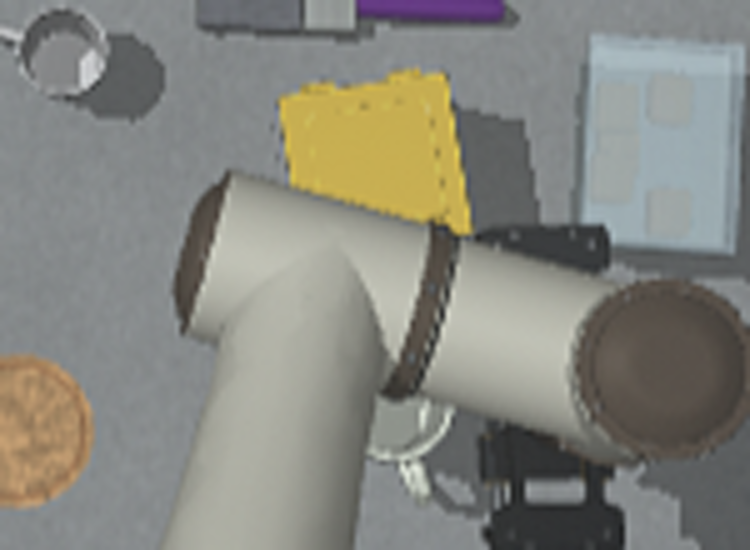

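View pics/s2.png

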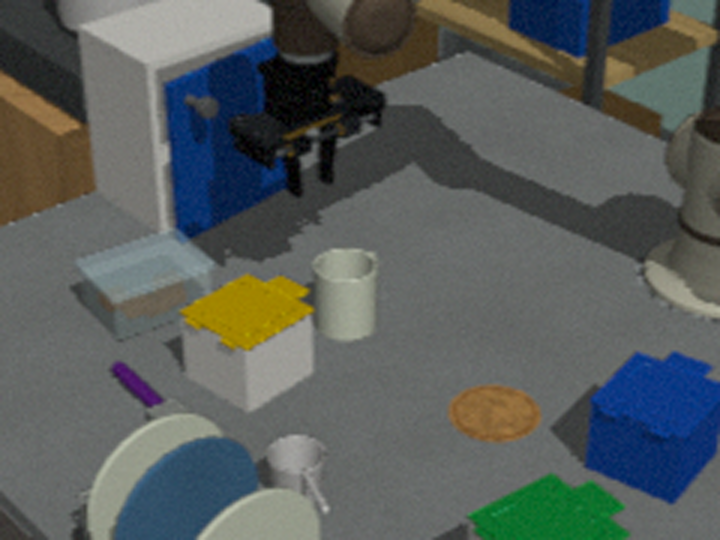

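```bash
python3 -m crank '[{"delta_rot":[0,0,0],"linear":[0,0,0.03],"gripper":46},{"delta_rot":[0,0,0],"linear":[0,0,0.03],"gripper":46},{"delta_rot":[0,0,0],"linear":[0,0,0.03],"gripper":46},{"delta_rot":[0,0,0],"linear":[0,0,0.035],"gripper":46},{"delta_rot":[0,0,0],"linear":[0,0,0],"gripper":46},{"delta_rot":[0,0,0],"linear":[0,0,0],"gripper":46}]'; python3 - <<'E'
from h import *
c=capture("scene");crop(c,160,90,240,180,3,"pics/s3.png"); s=r.sense();print(s["tcp_pos"],s["wrist_force"])
E
```

```text
time_s: 4.55
tcp_pos: [0.454, -0.3083, 0.0499]
ee_rot: [[0.001, -1.0, 0.004], [-1.0, -0.001, -0.002], [0.002, -0.004, -1.0]]
wrist_force: [0.2, -0.2, 0.9]
gripper_width: 0.457
[ 0.45393506 -0.30827673  0.05003087] [-0.0956597  -0.23147779 -0.01689785]
```

View pics/s3.png

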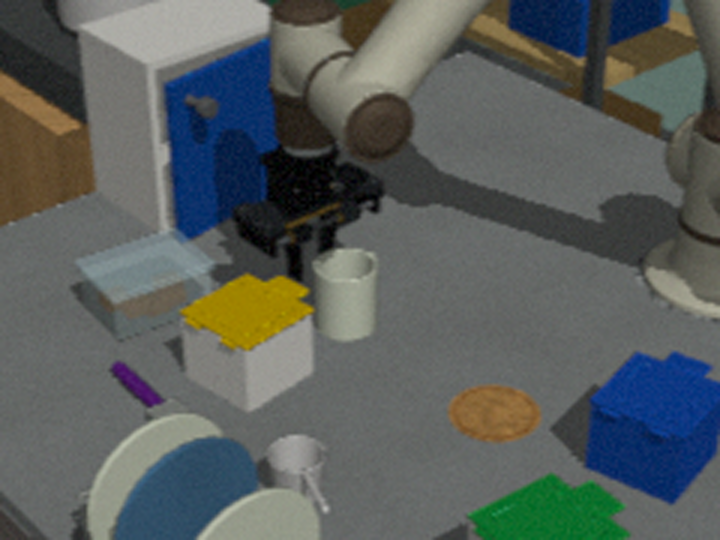

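```bash
python3 -m crank '[{"delta_rot":[0,0,0],"linear":[0,0.002,0.007],"gripper":46},{"delta_rot":[0,0,0],"linear":[-0.008,0,0],"gripper":46},{"delta_rot":[0,0,0],"linear":[-0.006,0,0],"gripper":46},{"delta_rot":[0,0,0],"linear":[-0.006,0,0],"gripper":46},{"delta_rot":[0,0,0],"linear":[-0.006,0,0],"gripper":46},{"delta_rot":[0,0,0],"linear":[-0.006,0,0],"gripper":46},{"delta_rot":[0,0,0],"linear":[-0.008,0,0],"gripper":46},{"delta_rot":[0,0,0],"linear":[-0.008,0,0],"gripper":46},{"delta_rot":[0,0,0],"linear":[0,0,0],"gripper":46}]'; python3 - <<'E'
from h import *
c=capture("scene");crop(c,160,90,240,180,3,"pics/s4.png"); s=r.sense();print(s["tcp_pos"],s["wrist_force"])
c=capture("top");crop(c,260,160,150,110,5,"pics/t4.png")
E
```

```text
time_s: 5.72
tcp_pos: [0.4497, -0.2587, 0.0404]
ee_rot: [[0.001, -1.0, -0.001], [-1.0, -0.001, 0.001], [-0.001, 0.001, -1.0]]
wrist_force: [0.4, 0.6, -0.8]
gripper_width: 0.46
[ 0.44959659 -0.25892655  0.04036667] [-0.05825978 -0.13781764 -0.03078222]
```

View pics/s4.png

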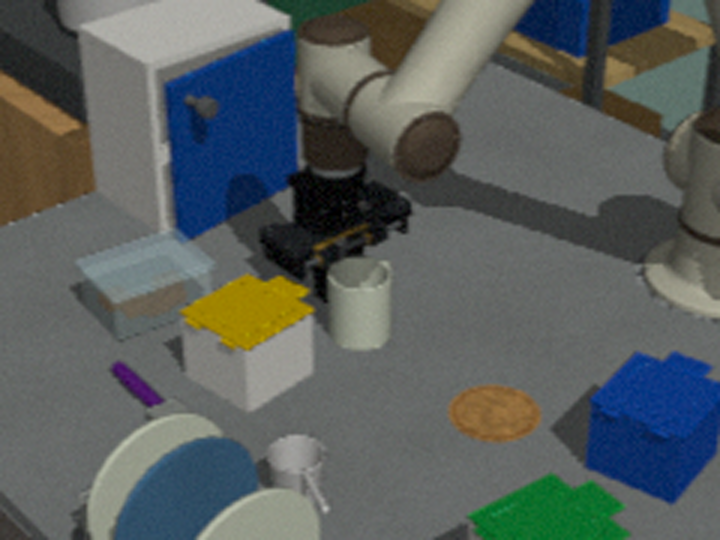

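View pics/t4.png

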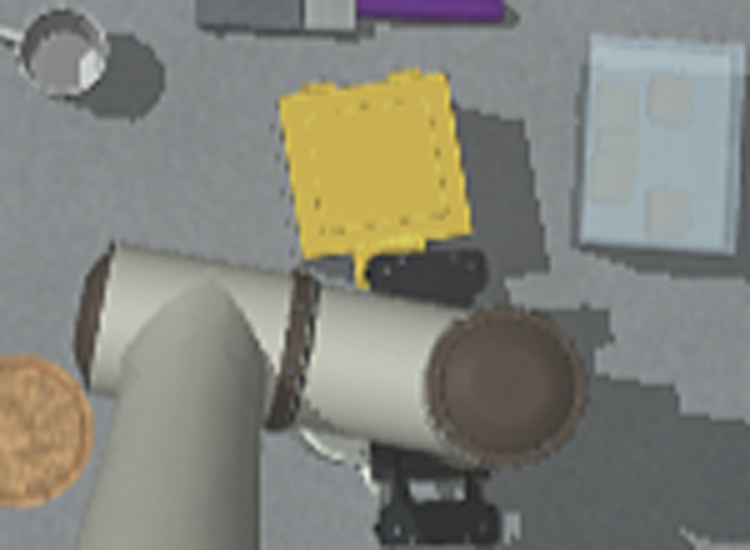

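```bash
python3 -m crank '[{"delta_rot":[0,0,0],"linear":[-0.01,0.001,0],"gripper":46},{"delta_rot":[0,0,0],"linear":[-0.018,0.001,0],"gripper":46},{"delta_rot":[0,0,0],"linear":[-0.02,0.001,0],"gripper":46},{"delta_rot":[0,0,0],"linear":[-0.02,0.001,0],"gripper":46},{"delta_rot":[0,0,0],"linear":[-0.02,0.001,0],"gripper":46},{"delta_rot":[0,0,0],"linear":[-0.02,0.001,0],"gripper":46},{"delta_rot":[0,0,0],"linear":[-0.02,0.001,0],"gripper":46},{"delta_rot":[0,0,0],"linear":[-0.02,0.001,0],"gripper":46},{"delta_rot":[0,0,0],"linear":[-0.018,0.001,0],"gripper":46},{"delta_rot":[0,0,0],"linear":[-0.01,0.001,0],"gripper":46}]'; python3 - <<'E'
from h import *
c=capture("scene");crop(c,160,90,240,180,3,"pics/s5.png"); s=r.sense();print(s["tcp_pos"],s["wrist_force"])
c=capture("top");crop(c,200,160,150,110,5,"pics/t5.png")
E
```

```text
time_s: 7.08
tcp_pos: [0.4392, -0.0825, 0.0406]
ee_rot: [[0.001, -1.0, -0.001], [-1.0, -0.001, -0.0], [0.0, 0.001, -1.0]]
wrist_force: [-0.0, -2.5, 0.6]
gripper_width: 0.46
[ 0.43927189 -0.08201835  0.04057654] [-0.36824311  0.80300944  0.16453834]
```

View pics/s5.png

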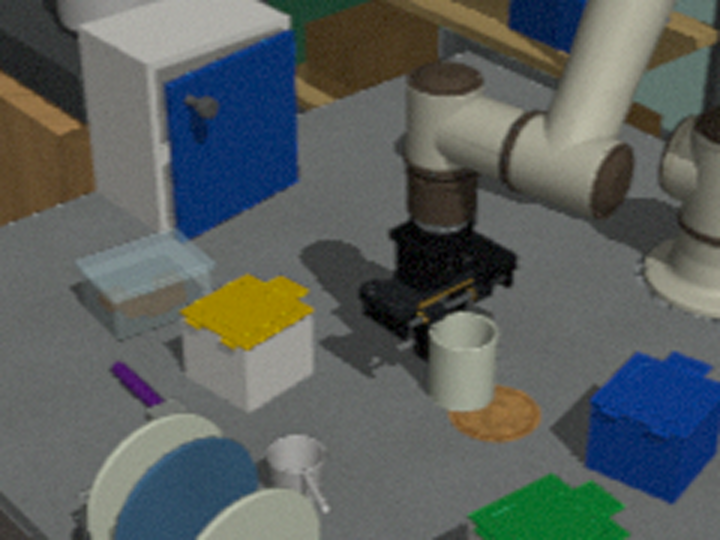

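View pics/t5.png

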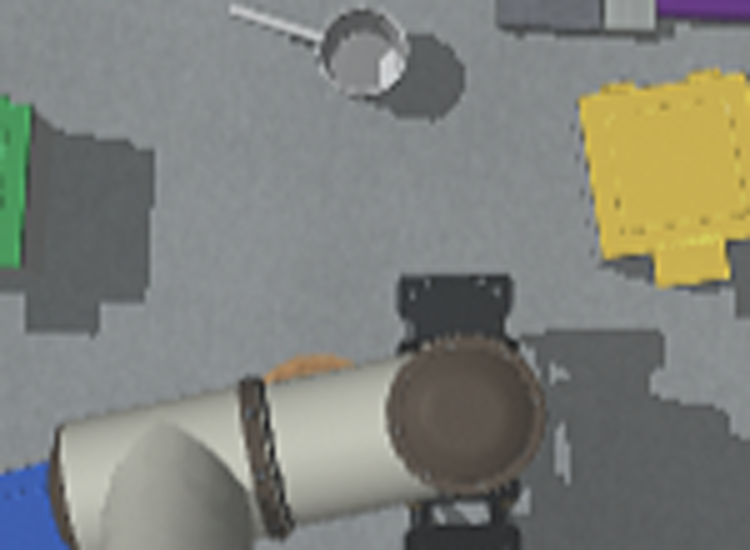

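```bash
python3 - <<'E'
from h import *
c=capture("scene")
P=lambda x,y,z:ray(c,160+x/3-.33,90+y/3-.33,z).round(4)
print("mug rim",P(463,332,.09),"coaster",P(495,413,0))
E
```

```text
mug rim [ 0.4417 -0.0366  0.09  ] coaster [0.4374 0.018  0.    ]
```

```bash
python3 -m crank '[{"delta_rot":[0,0,0],"linear":[-0.008,0.001,0],"gripper":46},{"delta_rot":[0,0,0],"linear":[-0.011,0,0],"gripper":46},{"delta_rot":[0,0,0],"linear":[-0.011,0,0],"gripper":46},{"delta_rot":[0,0,0],"linear":[-0.011,0,0],"gripper":46},{"delta_rot":[0,0,0],"linear":[-0.008,0,0],"gripper":46},{"delta_rot":[0,0,0],"linear":[-0.005,0,0],"gripper":46},{"delta_rot":[0,0,0],"linear":[0,0,0],"gripper":46},{"delta_rot":[0,0,0],"linear":[0,0,0],"gripper":46}]'; python3 - <<'E'
from h import *
c=capture("scene");crop(c,240,140,160,120,5,"pics/s6.png"); s=r.sense();print(s["tcp_pos"],s["wrist_force"])
E
```

```text
time_s: 8.22
tcp_pos: [0.4391, -0.0295, 0.0405]
ee_rot: [[-0.0, -1.0, 0.0], [-1.0, 0.0, 0.0], [-0.0, -0.0, -1.0]]
wrist_force: [0.2, 0.2, 0.2]
gripper_width: 0.461
[ 0.43907815 -0.02957391  0.0405282 ] [-0.06312035  0.37078849  0.3571294 ]
```

View pics/s6.png

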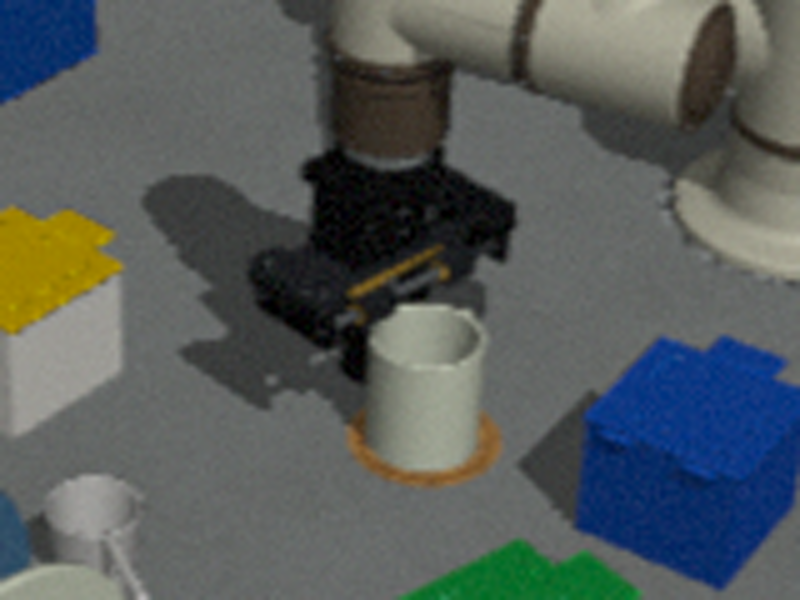

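The mug stands centred on the coaster. I'll back off along -y, then rise.

```bash
python3 -m crank '[{"delta_rot":[0,0,0],"linear":[0.015,0,0],"gripper":46},{"delta_rot":[0,0,0],"linear":[0.03,0,0],"gripper":46},{"delta_rot":[0,0,0],"linear":[0.03,0,0],"gripper":46},{"delta_rot":[0,0,0],"linear":[0.03,0.02,-0.02],"gripper":0},{"delta_rot":[0,0,0],"linear":[0.02,0.02,-0.05],"gripper":0},{"delta_rot":[0,0,0.18],"linear":[0,0,-0.05],"gripper":0},{"delta_rot":[0,0,0.18],"linear":[0,0,-0.05],"gripper":0},{"delta_rot":[0,0,0.18],"linear":[0,0,-0.05],"gripper":0},{"delta_rot":[0,0,0.18],"linear":[0,0,0],"gripper":0},{"delta_rot":[0,0,0.18],"linear":[0,0,0],"gripper":0}]'
python3 - <<'E'
from h import *
c=capture("top");crop(c,200,160,150,110,5,"pics/t7.png")
print(r.sense()["joints"])
E
```

```text
time_s: 9.52
tcp_pos: [0.3986, -0.1553, 0.2612]
ee_rot: [[-0.788, -0.616, 0.002], [-0.616, 0.788, 0.001], [-0.002, -0.001, -1.0]]
wrist_force: [-0.1, 0.5, -0.1]
gripper_width: 0.004
[ 6.27634437e-01  5.56796602e-01 -2.14687048e+01 -2.94622275e-02
 -6.79442028e+01 -5.28114443e+01]
```

View pics/t7.png

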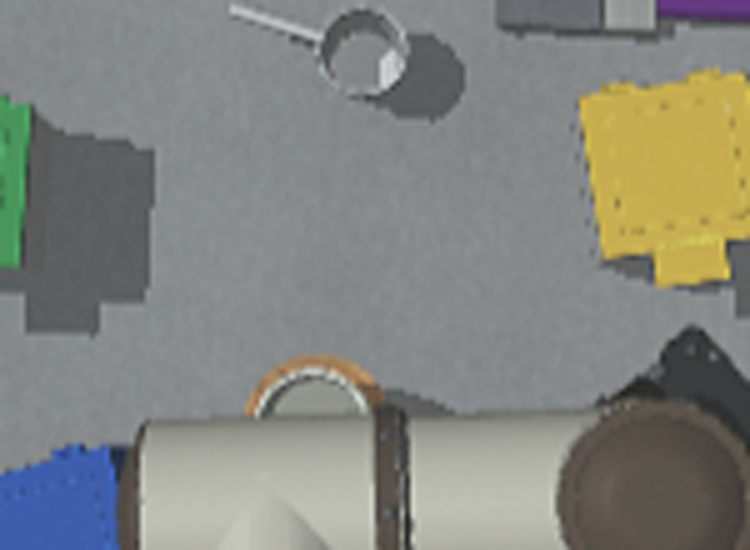

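```bash
python3 -m crank '[{"delta_rot":[0,0,0.18],"linear":[0,0,0],"gripper":0},{"delta_rot":[0,0,0.18],"linear":[0,0,0],"gripper":0},{"delta_rot":[0,0,0.18],"linear":[0,0,0],"gripper":0},{"delta_rot":[0,0,0.011],"linear":[0,0,0],"gripper":0},{"delta_rot":[0,-0.18,0],"linear":[0,0,0],"gripper":0},{"delta_rot":[0,-0.18,0],"linear":[0,0,0],"gripper":0},{"delta_rot":[0,0,0],"linear":[0,0,0],"gripper":0}]'
python3 - <<'E'
from h import *
c=capture("top");print(ray(c,262.2,244.2,.09));crop(c,200,160,150,110,5,"pics/t8.png")
print(r.sense()["joints"])
E
```

```text
time_s: 10.45
tcp_pos: [0.396, -0.155, 0.26]
ee_rot: [[-0.929, -0.121, 0.35], [-0.114, 0.993, 0.042], [-0.352, -0.001, -0.936]]
wrist_force: [0.8, -0.3, 0.4]
gripper_width: 0.008
[0.44306121 0.0157225  0.09      ]
[ -1.65379571  -9.24961031 -31.56783487  -4.01533815 -47.31994616
 -79.15447588]
```

View pics/t8.png

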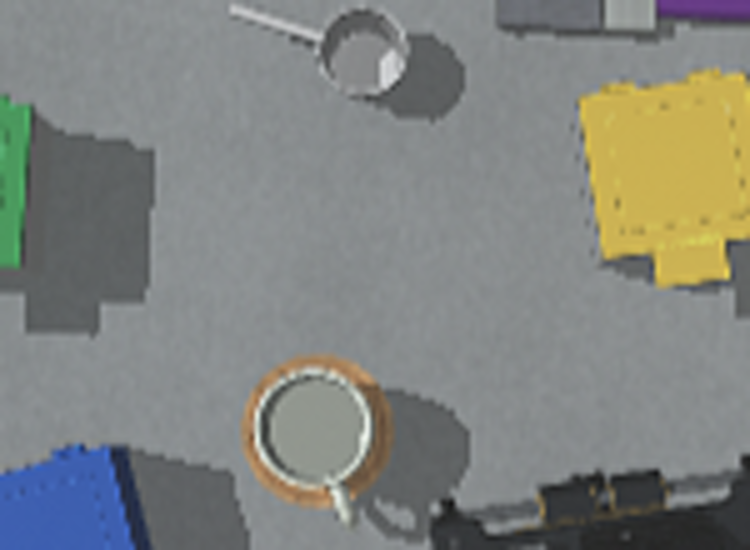

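```bash
python3 -m crank '[{"delta_rot":[0,-0.18,0],"linear":[0,0,0],"gripper":0},{"delta_rot":[0,-0.18,0],"linear":[0,0,0],"gripper":0},{"delta_rot":[0,-0.065,0],"linear":[0,0,0],"gripper":0},{"delta_rot":[0,0,0],"linear":[0,-0.0515,0],"gripper":0},{"delta_rot":[0,0,0],"linear":[0,-0.0515,0],"gripper":0},{"delta_rot":[0,0,0],"linear":[0.009,0,0.04],"gripper":0},{"delta_rot":[0,0,0],"linear":[0.009,0,0.04],"gripper":0},{"delta_rot":[0,0,0],"linear":[0,0,0],"gripper":0},{"delta_rot":[0,0,0],"linear":[0,0,0],"gripper":0}]'
python3 - <<'E'
from h import *
s=r.sense();print(s["joints"],s["tcp_pos"]);p=s["tcp_pos"]-[.667,-.2268,0]
print("f,l",p[0]*.993+p[1]*.118,-p[0]*.118+p[1]*.993)
E
```

```text
time_s: 11.62
tcp_pos: [0.4528, -0.2417, 0.1904]
ee_rot: [[-0.707, -0.119, 0.697], [-0.086, 0.993, 0.083], [-0.702, -0.001, -0.712]]
wrist_force: [0.2, 0.4, 0.0]
gripper_width: 0.005
[-31.96003925   3.85055616 -25.53110922 -51.28574947 -34.24379463
 -14.27860953] [ 0.45282897 -0.24172133  0.19035276]
f,l -0.21443255264117092 0.010455305673733066
```

```bash
python3 -m crank '[{"delta_rot":[0,0,0],"linear":[0.017,-0.0026,0.032],"gripper":0},{"delta_rot":[0,0,0],"linear":[0.017,-0.0026,0.032],"gripper":0},{"delta_rot":[0,0,0],"linear":[0.017,-0.0026,0.032],"gripper":0},{"delta_rot":[0,0,0],"linear":[0.017,-0.0026,0.032],"gripper":0},{"delta_rot":[0,0,0],"linear":[0,0,0],"gripper":0},{"delta_rot":[0,0,0],"linear":[0,0,0],"gripper":0}]'
cat >> h.py <<'E'
def fl():
    s=r.sense();p=s["tcp_pos"]-[.667,-.2268,0]
    print("f,l,z",(p[0]*.993+p[1]*.118).round(4),(-p[0]*.118+p[1]*.993).round(4),s["tcp_pos"][2].round(4),"F",s["wrist_force"].round(1),"J",s["joints"].round(0))
E
python3 - <<'E'
from h import *
fl()
c=capture("scene");crop(c,180,110,160,120,5,"pics/s9.png")
c=capture("top");crop(c,260,160,150,110,5,"pics/t9.png")
E
```

```text
time_s: 12.38
tcp_pos: [0.4951, -0.2471, 0.0529]
ee_rot: [[-0.705, -0.119, 0.699], [-0.086, 0.993, 0.082], [-0.704, -0.002, -0.711]]
wrist_force: [0.6, 1.1, 0.4]
gripper_width: 0.003
f,l,z -0.1731 0.0002 0.0529 F [0.6 1.1 0.4] J [-38.  22. -25. -76. -31.  19.]
```

View pics/s9.png

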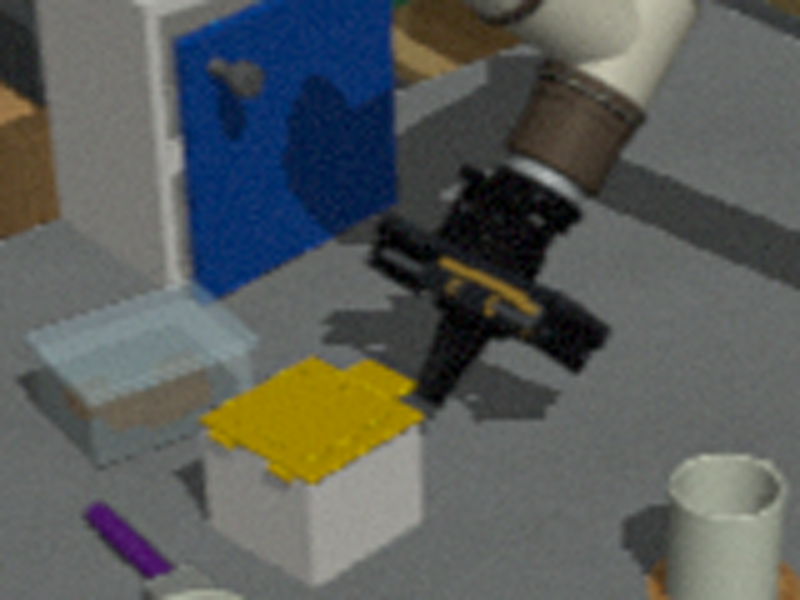

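View pics/t9.png

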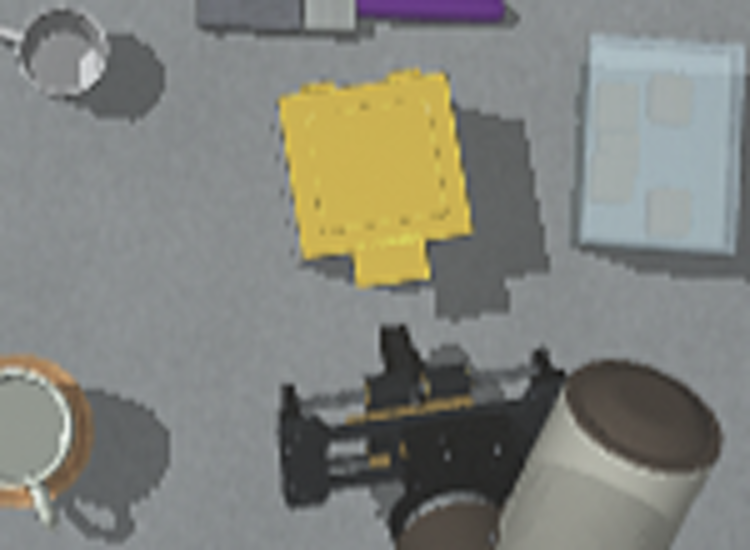

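```bash
python3 -m crank '[{"delta_rot":[0,0,0],"linear":[-0.009,0,0.0065],"gripper":0},{"delta_rot":[0,0,0],"linear":[-0.009,0,0.0065],"gripper":0},{"delta_rot":[0,0,0],"linear":[-0.009,0,0.0065],"gripper":0},{"delta_rot":[0,0,0],"linear":[-0.009,0,0.0065],"gripper":0},{"delta_rot":[0,0,0],"linear":[0,0,0],"gripper":0}]'
python3 - <<'E'
from h import *
fl()
c=capture("scene");crop(c,180,110,160,120,5,"pics/s10.png")
c=capture("top");crop(c,260,160,150,110,5,"pics/t10.png")
E
```

```text
time_s: 13.1
tcp_pos: [0.5393, -0.241, 0.0577]
ee_rot: [[-0.707, -0.119, 0.697], [-0.085, 0.993, 0.083], [-0.702, -0.0, -0.712]]
wrist_force: [-0.5, 0.1, 0.0]
gripper_width: 0.006
f,l,z -0.1285 0.001 0.0577 F [-0.5  0.1  0. ] J [-33.  23. -21. -73. -28.  12.]
```

View pics/s10.png

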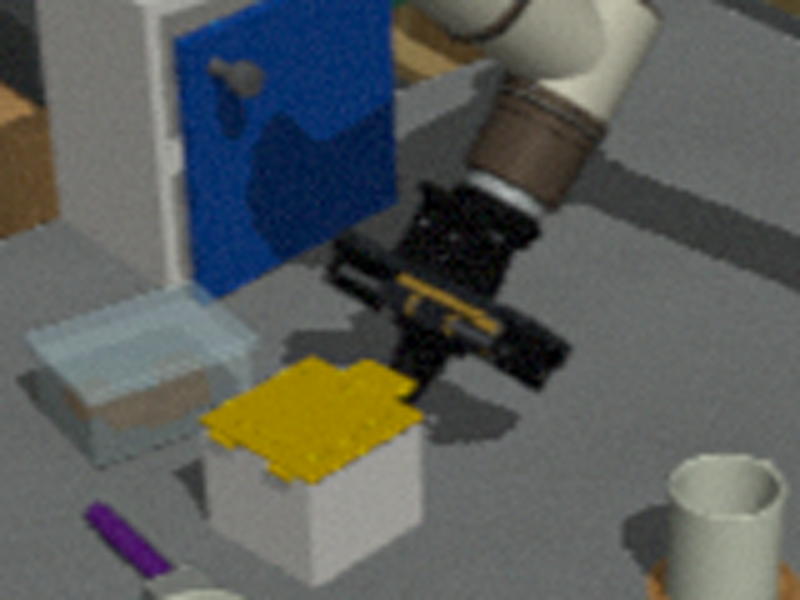

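View pics/t10.png

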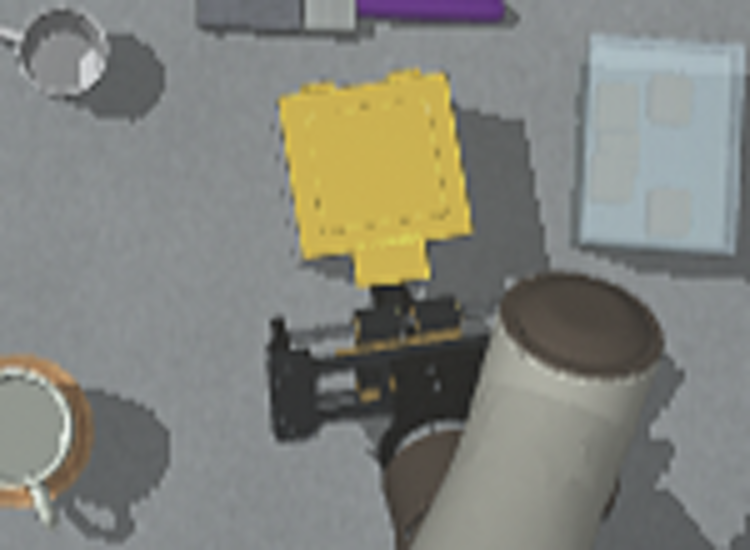

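The fingertip is under the tab, centred, and isn't touching anything yet. I'll lift along the lid's arc.

```bash
python3 -m crank '[{"delta_rot":[0,0,0],"linear":[-0.009,0,-0.008],"gripper":0},{"delta_rot":[0,0,0],"linear":[-0.009,0,-0.008],"gripper":0},{"delta_rot":[0,0,0],"linear":[-0.009,0,-0.008],"gripper":0},{"delta_rot":[0,0,0],"linear":[-0.009,0,-0.008],"gripper":0},{"delta_rot":[0,0,0],"linear":[-0.011,0,-0.0045],"gripper":0},{"delta_rot":[0,0,0],"linear":[-0.011,0,-0.0045],"gripper":0},{"delta_rot":[0,0,0],"linear":[-0.011,0,-0.0045],"gripper":0}]'
python3 - <<'E'
from h import *
fl()
c=capture("scene");crop(c,180,110,160,120,5,"pics/s11.png")
E
```

```text
time_s: 14.08
tcp_pos: [0.5546, -0.2395, 0.1382]
ee_rot: [[-0.708, -0.116, 0.696], [-0.082, 0.993, 0.083], [-0.701, 0.001, -0.713]]
wrist_force: [0.3, -0.3, -0.7]
gripper_width: 0.006
f,l,z -0.1132 0.0006 0.1382 F [ 0.3 -0.3 -0.7] J [-26.  15. -19. -56. -27. -12.]
```

View pics/s11.png

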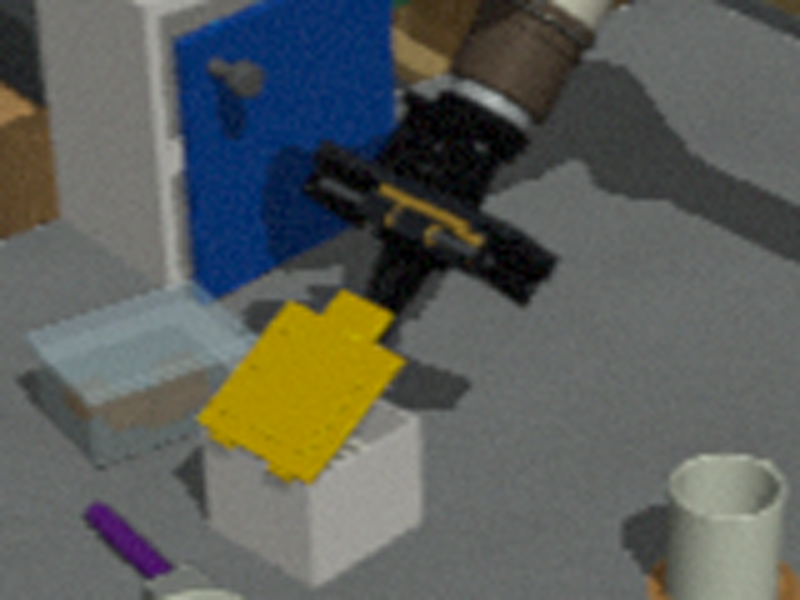

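The lid is riding on the fingertip at about 30°, so I'll carry on along the arc.

```bash
python3 -m crank '[{"delta_rot":[0,0,0],"linear":[-0.012,0,-0.0015],"gripper":0},{"delta_rot":[0,0,0],"linear":[-0.012,0,-0.0015],"gripper":0},{"delta_rot":[0,0,0],"linear":[-0.012,0,-0.0015],"gripper":0},{"delta_rot":[0,0,0],"linear":[-0.0125,0,0.003],"gripper":0},{"delta_rot":[0,0,0],"linear":[-0.0125,0,0.003],"gripper":0},{"delta_rot":[0,0,0],"linear":[-0.0125,0,0.003],"gripper":0},{"delta_rot":[0,0,0],"linear":[-0.0125,0,0.003],"gripper":0}]'
python3 - <<'E'
from h import *
fl()
c=capture("scene");crop(c,180,110,160,120,5,"pics/s12.png")
E
```

```text
time_s: 15.0
tcp_pos: [0.6208, -0.2318, 0.1927]
ee_rot: [[-0.708, -0.117, 0.696], [-0.082, 0.993, 0.083], [-0.701, 0.001, -0.713]]
wrist_force: [0.3, 0.4, -0.5]
gripper_width: 0.005
f,l,z -0.0464 0.0005 0.1927 F [ 0.3  0.4 -0.5] J [-18.  15. -13. -42. -26. -33.]
```

View pics/s12.png

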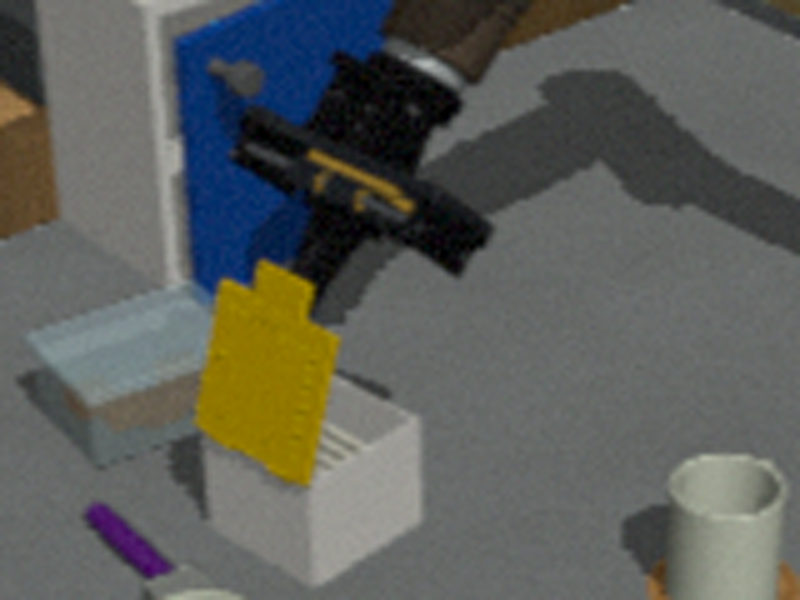

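```bash
python3 -m crank '[{"delta_rot":[0,0,0],"linear":[-0.0115,0,0.008],"gripper":0},{"delta_rot":[0,0,0],"linear":[-0.0115,0,0.008],"gripper":0},{"delta_rot":[0,0,0],"linear":[-0.0115,0,0.008],"gripper":0},{"delta_rot":[0,0,0],"linear":[-0.0095,0,0.0115],"gripper":0},{"delta_rot":[0,0,0],"linear":[-0.0095,0,0.0115],"gripper":0},{"delta_rot":[0,0,0],"linear":[0,0,0],"gripper":0},{"delta_rot":[0,0,0],"linear":[0,0,-0.02],"gripper":0},{"delta_rot":[0,0,0],"linear":[0,0,-0.04],"gripper":0},{"delta_rot":[0,0,0],"linear":[0,0,-0.04],"gripper":0},{"delta_rot":[0,0,0],"linear":[0,0,0],"gripper":0}]'
python3 - <<'E'
from h import *
fl()
c=capture("scene");crop(c,180,110,160,120,5,"pics/s13.png")
c=capture("top");crop(c,230,150,160,120,5,"pics/t13.png")
E
```

```text
time_s: 16.3
tcp_pos: [0.6208, -0.2327, 0.2741]
ee_rot: [[-0.702, -0.116, 0.702], [-0.084, 0.993, 0.079], [-0.707, -0.003, -0.707]]
wrist_force: [0.4, 0.2, -0.6]
gripper_width: 0.005
f,l,z -0.0466 -0.0004 0.2741 F [ 0.4  0.2 -0.6] J [-16.  10. -11. -32. -31. -45.]
```

View pics/s13.png

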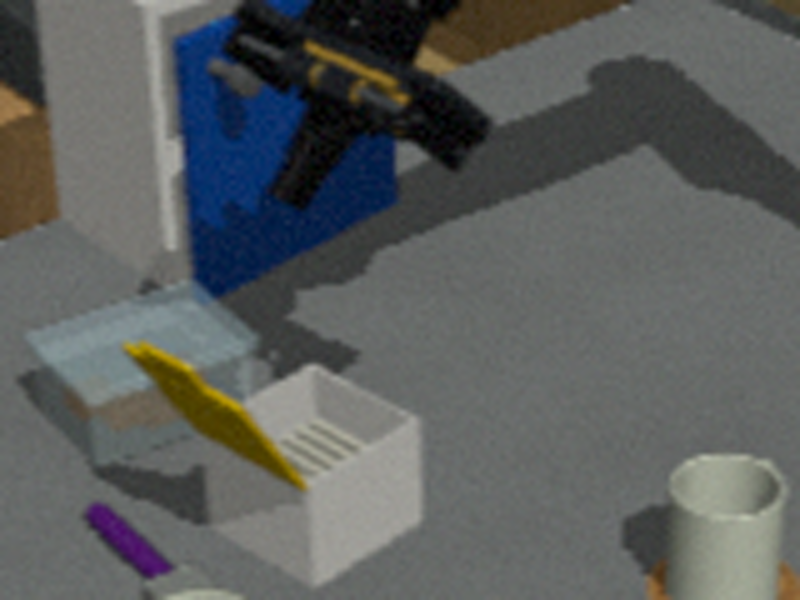

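View pics/t13.png

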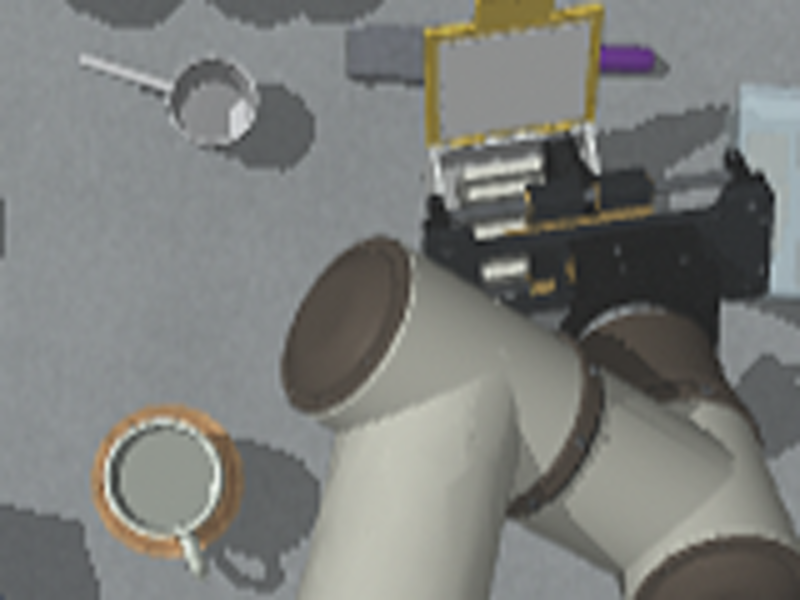

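The lid has fallen back, the arm is clear and the mug is still centred. I'll back off a little more, let things settle and check the lid angle.

```bash
python3 -m crank '[{"delta_rot":[0,0,0],"linear":[0,0,-0.04],"gripper":0},{"delta_rot":[0,0,0],"linear":[0,0,-0.04],"gripper":0},{"delta_rot":[0,0,0],"linear":[0,0,0],"gripper":0},{"delta_rot":[0,0,0],"linear":[0,0,0],"gripper":0},{"delta_rot":[0,0,0],"linear":[0,0,0],"gripper":0},{"delta_rot":[0,0,0],"linear":[0,0,0],"gripper":0}]'
python3 - <<'E'
from h import *
fl()
for n,(x,y,w,h,k) in dict(scene=(180,130,160,120,5),top=(240,120,160,120,5)).items():
    c=capture(n);crop(c,x,y,w,h,k,f"pics/{n}14.png")
    for th in (1.7,1.9,2.1):
        f=-.137*np.cos(th);z=.09+.137*np.sin(th);u,v=proj(c,[.667+f*.993,-.2268+f*.118,z]);print(n,th,(u-x)*k,(v-y)*k)
E
```

```text
time_s: 17.15
tcp_pos: [0.5668, -0.238, 0.3242]
ee_rot: [[-0.709, -0.117, 0.696], [-0.083, 0.993, 0.083], [-0.7, 0.002, -0.714]]
wrist_force: [0.6, -0.7, 0.4]
gripper_width: 0.005
f,l,z -0.1009 0.0007 0.3242 F [ 0.6 -0.7  0.4] J [-18.   3. -12. -29. -37. -48.]
scene 1.7 218.38453747739436 198.41100243751953
scene 1.9 188.97889881334976 221.87898142942927
scene 2.1 161.78831105052183 251.27160160510456
top 1.7 480.0754879102544 214.83439860398818
top 1.9 472.04547979829954 175.27861017350403
top 2.1 463.59761903348243 141.1107674575291
```

View pics/scene14.png

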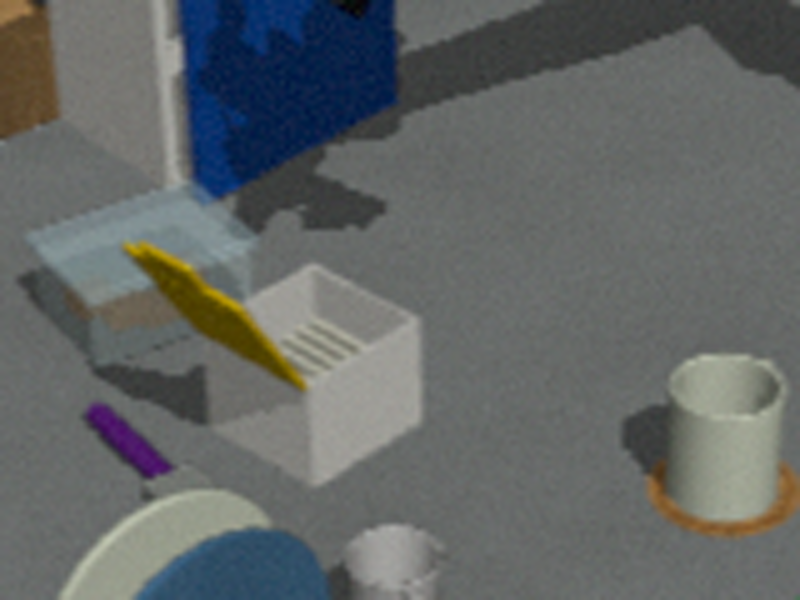

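View pics/top14.png

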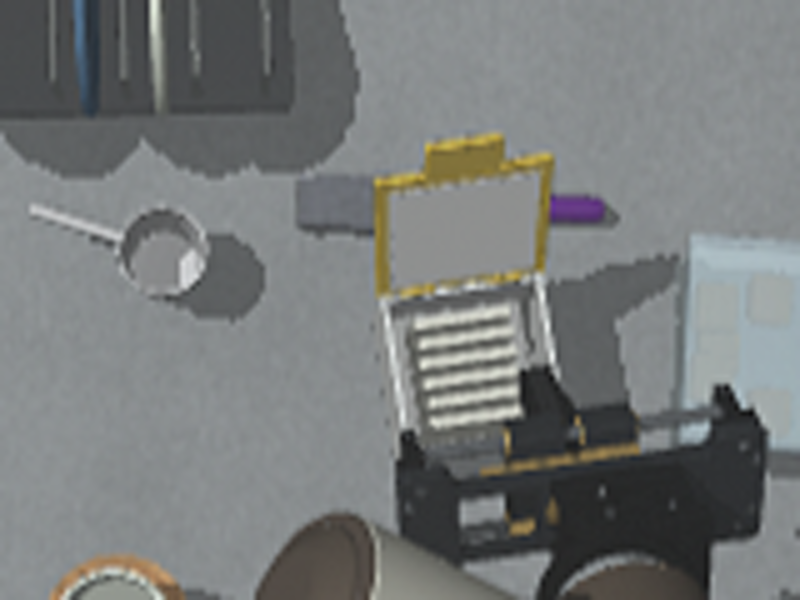

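In the top view the tab's front edge is at (463,140). A lid at 2.1 rad predicts (463.6,141), so it is resting on its stop. The mug is on the coaster and nothing else has moved.

```bash
python3 - <<'E'
from station import workorder
print(workorder.finish_job())
E
```

```text
the job is handed in; nothing more can be done
None
```

I pushed the white mug along the shelf with the part-closed fingertips until it stood on the coaster. Then, with a fingertip under the front tab, I lifted the yellow lid up and over until it fell back on its own. I handed the job in at about 17 s.

- **Mug:** it stands upright about 4–5 mm from the coaster's centre. I measured this before flipping the lid, and the later pictures show it still there.
- **Yellow lid:** the tab's position in the top view matches the fully open angle of 2.1 rad to within about 1 pixel. The scene view agrees in showing the lid well past upright, with the arm clear of it.
- **Green lid and the rest:** the arm never went near the green lid, though the last crops don't show it or the soap bottle. The measuring cup, brush, tub and cabinet door looked unmoved.

No check failed or disagreed, and the hand-in reported no verdict.

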